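Load the spice carrier and hold it up

ROBOT

A 7-joint arm with a two-finger parallel gripper is mounted at the origin on a cart in front of the work surface, level with it; the furniture and walls round the work are solid. World frame = base frame: x ahead of the robot, y to its left, z up, the work surface at z = 0. Lengths are in m, angles in rad, forces in N, time in s.
With the tool pointing down it reaches from about 0.425 to 0.875 m from the base axis. Payload 4.7 kg.
Tool frame: the origin (TCP) lies at the very end of the fingers, on their centre line; the grasp point (between the pads) lies behind it (ctrl.tcp_to_grasp is the z of the grasp point in the tool frame, in m); z points along the fingers, y is the line along which they close (so a half turn about z gives the same grasp; the last joint's range is limited). The gripper opens to 87 mm and grips with 3 to 60 N. Pads are 19 mm wide; open, the fingers measure 117 mm over their backs; the gripper's body (75 mm by 190 mm) begins 51 mm behind the grasp point.
Start: joints at [-1.233, 0.321, -0.07, 1.45, 0.023, 1.371, -0.057], TCP at [0.207, 0.616, 0.223] pointing down, gripper open.
Joint ranges: [-2.86, 2.86], [-0.3, 2.09], [-1.38, 1.24], [0.06, 2.45], [-1.56, 4.7], [0.09, 2.05], [-2.69, 2.69]. Speed limits (rad/s): [2.57, 2.57, 3.14, 3.14, 3.14, 3.14, 3.14].

INTERFACE

Orientations are given as a rotation vector (axis times angle).
In Python, from bench import ctrl gives the robot as it stands.
- The arm moves only by the tool step_arm, never from a script. Its argument "targets" is a list of rows, each a list of 7 numbers: the shift along the world's x, y, z in cm, then the turn, a rotation vector about the world's x, y, z in degrees, then the opening, from 0 (shut) to 1 (fully open). A call has exactly 5 rows; each row shifts and turns the commanded pose from where the row before left it; what a row does not reach is not made up. A row lasts 1/12 s, in which the tool goes at most 41.7 mm and 7.16 degrees, less where a joint would pass 70% of its speed; a pose out of reach is approached as far as the arm can. A call with a gripper value outside its range is refused whole. The fingers move at their own pace and stop on an object; "force" is the grip in N (left out, the last holds). Time passes only in rows, so rows that do not move let the fingers close, or fill a call up. It gives the time, the measured TCP pose, the force, the opening and the grip force at its end, in the units of the state.
- ctrl.get_state(): the state, without advancing time (a new reading comes with each control period).
- ctrl.get_image(name): name is "side" or "top"; returns (picture, depth): 420x560x3 uint8, red, green, blue; 420x560 float32, m along the optical axis (not along the pixel's ray), 0 where there is no reading.
- ctrl.camera_params(name): a dict with "intrinsics" (3x3 intrinsics, pixels), "rvec" (rotation vector, rad) and "tvec" (3), from world to camera coordinates, as OpenCV has them. Camera axes: x right, y down, z forward; pixel columns grow to the right and rows downward; lengths in m; the calibration is good to about 2 mm. A picture is of the moment at which its call begins. camera_params takes no time and is no camera call.
- ctrl.close_job(): hands the job in; it is judged then, once.
The state is a dict: "time": time; "joint_positions": joint angles; "qd": joint speeds; "joint_torque": joint torques, N m; "position": TCP position; "tool_rot": TCP orientation; "ft_force": force on the tool from outside, world axes, zero at the start; "torque": the same for the moment, N m; "grip_width": opening from 0.0 (shut) to 1.0 (fully open); "grip_force": force on a finger pad.
Only numpy, scipy, OpenCV 4.12 (cv2) and the standard library are available. Lean on these libraries where they do the work, as an engineer would, in place of code of your own. Each camera call takes 0.05 s, during which the arm holds its last target. There are 200 camera calls.

TASK

Put the loose spice jar with the white-and-blue label upright into the empty cup of the wooden carrier, all the way down, and let go of it while the carrier stands on the table. Then take the carrier by the upright board in its middle, lift it with both jars about 15 cm straight off the table, and finish still holding it there, level and steady, touching nothing else. Leave the salt shaker and the jar that is already in the carrier where they are, and do not tip the carrier on the way.

Things in the scene. Friction and masses are not known exactly. Their poses are not given: they have to be found in the camera images.
- carrier: Loose wooden condiment carrier, 0.35 kg, at any yaw: base board 190 x 70 x 10 mm (along its x, y, z), a round aluminium cup at each end (centres at x = +65 and -65 mm, y = 0) and an upright wooden grip board in the middle, 14 mm thick (along x), 60 mm wide (along y), top edge 160 mm above the underside. Origin: centre of the underside; z up.
- empty_cup (a point): Centre of the floor of the empty cup (carrier x = +65 mm, 10 mm above the carrier's underside); axes as the carrier's. Both cups: clear bore 48.5 mm, widening to 54 mm at the flared lip; outside 55 mm, 61 mm at the lip; lip 54 mm above the carrier's underside.
- full_cup (a point): Centre of the floor of the cup that holds the other jar (carrier x = -65 mm, 10 mm above the underside); axes as the carrier's.
- grip (a point): Point in the grip board on its mid-plane, 145 mm above the carrier's underside, 15 mm below the board's top edge; axes as the carrier's. Squeeze the board across its thickness, the fingers closing along the carrier's x.
- jar: The loose spice jar to be put in: clear glass jar with a white-and-blue label and a green cap, 106 mm tall; cap 45 mm in diameter (from 85 to 106 mm above the bottom), glass 44 mm in diameter. About 0.11 kg. Stands upright on a magazine 5 mm thick that lies on the table. Origin: centre of its bottom; z up along its axis.
- jar_in_carrier: Spice jar of the same size and shape with a green label and green cap, standing in the carrier's full cup from the start, its top 116 mm above the table. Origin: centre of its bottom.
- salt_shaker: Glass salt shaker with a light grey dome cap, 44 mm in diameter, 90 mm tall, standing on the same magazine near the loose jar; bystander, leave alone. Origin: centre of its bottom.

How it is judged:
By the outcome, as a careful person would: the job done as asked, in the order asked, and still so for the second after the job is handed in, while the arm keeps its last pose, push and grip.
It also fails if it takes over 58 s, if anything falls off the work surface, if the arm or the gripper's body presses on something with over 40 N, if the wrist force passes 120 N, or if a joint passes its speed limit or range.

## Working session

There is one attempt and no reset: what is moved stays moved. The work goes in short steps, Python scripts to look and compute and a tool call to move; the robot and the scene stay as the last step left them, time stands still between calls to the robot, and variables do not carry over. Pictures are saved under pics/ and viewed, at most 10 in all, crops included, and the job is handed in when it is done.

Besides the shell and the picture viewer there is one more tool, called after ">>>" by a JSON object that holds its "api" and its "payload". step_arm: Moves the arm, as the interface text tells. Its arguments: {"type":"object","properties":{"targets":{"type":"array"},"force":{"type":"number"}},"required":["targets"]}

```bash
mkdir -p pics; cat > h.py <<'E'
import numpy as np,cv2
from bench import ctrl
def cam(n):
    p=ctrl.camera_params(n);K=np.array(p["intrinsics"],float);R=cv2.Rodrigues(np.array(p["rvec"],float))[0];t=np.array(p["tvec"],float).ravel();return K,R,t
def world(n,d):
    K,R,t=cam(n);v,u=np.mgrid[:d.shape[0],:d.shape[1]]
    P=np.stack([(u-K[0,2])/K[0,0]*d,(v-K[1,2])/K[1,1]*d,d],-1)
    W=(P-t)@R;W[d==0]=np.nan;return W
def shot(n,tag):
    im,d=ctrl.get_image(n);cv2.imwrite(f"pics/{tag}.png",im[:,:,::-1]);np.save(f"{tag}.npy",d);return im,d
E
python3 - <<'E'
from h import *
for n in("side","top"):
    shot(n,n+"0");K,R,t=cam(n);print(n,K[0,0],-R.T@t,R[2])
s=ctrl.get_state();print(s["time"],s["position"],s["tool_rot"],ctrl.tcp_to_grasp,s["grip_width"])
E
```

```text
side 472.1280522419302 [ 0.38567171 -0.81530039  0.42912547] [ 0.23776377  0.89881494 -0.36823918]
top 456.85441709496354 [ 0.39255179 -0.05699708  1.00527251] [ 0.17146051 -0.0052677  -0.98517691]
0.1 [0.20672529 0.61570614 0.22154108] [-5.06442702e-01 -3.10029865e+00  2.82240079e-03] -0.0187 1.001804079231721
```

View pics/top0.png

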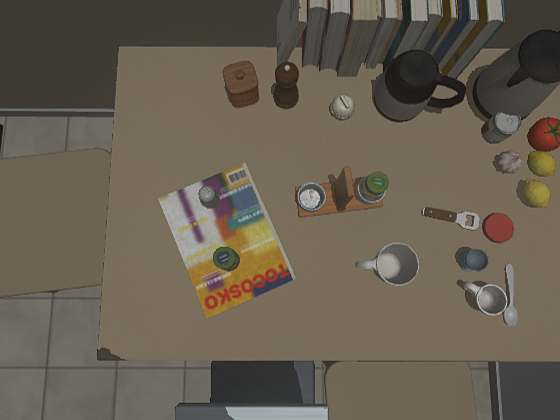

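View pics/side0.png

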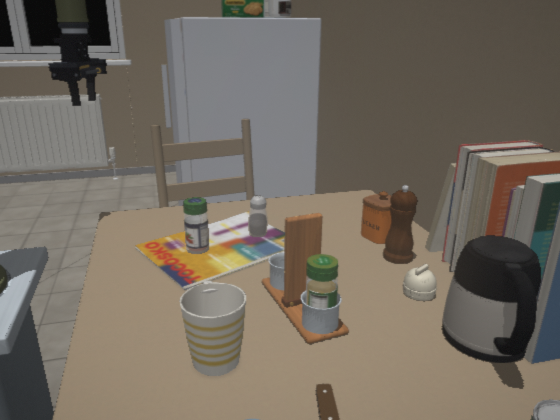

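The top view shows the loose jar's cap at about (226,258), the shaker at (208,195), the empty cup at (311,197), the grip board at (347,187) and the carrier jar's cap at (376,183). The side view shows the same things: loose jar cap (196,206), carrier jar cap (322,267), board top (303,220).

```bash
python3 - <<'E'
from h import *
def pts(n,box,zr):
    d=np.load(n+"0.npy");W=world(n,d);u0,u1,v0,v1=box;P=W[v0:v1,u0:u1].reshape(-1,3)
    P=P[np.isfinite(P[:,2])];return P[(P[:,2]>zr[0])&(P[:,2]<zr[1])]
def rep(l,P):
    c,r=cv2.minEnclosingCircle(P[:,:2].astype(np.float32)) if len(P)>2 else ((0,0),0)
    print(l,len(P),'mean',P.mean(0).round(4),'zpct',np.percentile(P[:,2],[2,50,98]).round(4),'circ',np.round(c,4),round(r,4),'mid',((np.percentile(P,1,0)+np.percentile(P,99,0))/2).round(4))
boxes={'top':dict(jar=(205,245,238,280),salt=(190,225,178,212),cup=(290,332,175,222),board=(328,362,160,215),jic=(358,396,165,205)),
'side':dict(jar=(175,217,190,260),salt=(242,275,188,242),cup=(262,292,245,300),board=(278,330,205,310),jic=(298,345,250,335))}
zr=dict(jar=(.098,.13),salt=(.07,.12),cup=(.046,.064),board=(.145,.18),jic=(.104,.13))
for n in boxes:
    for k in boxes[n]:
        try: rep(n+' '+k,pts(n,boxes[n][k],zr[k]))
        except Exception as e: print(n,k,e)
# board direction from top edge
for n in boxes:
    P=pts(n,boxes[n]['board'],(.152,.18))
    print(n,cv2.minAreaRect((P[:,:2]*1000).astype(np.float32)))
# base board
P=pts('top',(285,395,160,225),(.004,.016));print('base',cv2.minAreaRect((P[:,:2]*1000).astype(np.float32)),len(P))
P=pts('top',(205,285,170,300),(-.01,.02));print('mag z',np.percentile(P[:,2],[5,50,95]))
P=pts('top',(300,360,220,300),(-.02,.02));print('table z',np.percentile(P[:,2],[5,50,95]))
im=cv2.imread('pics/top0.png')[145:235,280:410];a=cv2.resize(im,None,fx=4,fy=4,interpolation=3)
im=cv2.imread('pics/side0.png')[190:345,170:350];b=cv2.resize(im,None,fx=3,fy=3,interpolation=3)
cv2.imwrite('pics/cropt.png',a);cv2.imwrite('pics/crops.png',b)
E
```

```text
top jar 422 mean [0.4497 0.0502 0.1091] zpct [0.1036 0.1094 0.1126] circ [0.4502 0.0509] 0.0226 mid [0.4501 0.0504 0.1074]
top salt 226 mean [0.5811 0.0915 0.0882] zpct [0.0748 0.0895 0.0951] circ [0.5832 0.093 ] 0.0172 mid [0.5825 0.0925 0.0838]
top cup 194 mean [ 0.5873 -0.1268  0.0512] zpct [0.0466 0.0516 0.0559] circ [ 0.5842 -0.1256] 0.0302 mid [ 0.584  -0.126   0.0514]
top board 248 mean [ 0.5913 -0.1887  0.1574] zpct [0.1479 0.1583 0.1617] circ [ 0.5922 -0.1888] 0.0296 mid [ 0.592  -0.1895  0.1543]
top jic 409 mean [ 0.6004 -0.2529  0.1142] zpct [0.1062 0.1145 0.1177] circ [ 0.6015 -0.2533] 0.0229 mid [ 0.6011 -0.2536  0.1119]
side jar 275 mean [0.4497 0.0443 0.1073] zpct [0.0988 0.1094 0.1113] circ [0.4506 0.0516] 0.024 mid [0.4501 0.0513 0.1048]
side salt 198 mean [0.5822 0.0841 0.0835] zpct [0.0712 0.0839 0.0941] circ [0.5839 0.091 ] 0.0165 mid [0.583  0.0879 0.0826]
side cup 223 mean [ 0.5689 -0.1452  0.0523] zpct [0.0463 0.0521 0.0623] circ [ 0.5764 -0.1462] 0.0543 mid [ 0.5717 -0.1465  0.0545]
side board 431 mean [ 0.5913 -0.193   0.1541] zpct [0.1454 0.1546 0.1605] circ [ 0.5925 -0.1907] 0.0292 mid [ 0.5923 -0.1905  0.153 ]
side jic 587 mean [ 0.5991 -0.2574  0.113 ] zpct [0.1047 0.1149 0.1166] circ [ 0.598  -0.2349] 0.0419 mid [ 0.6007 -0.235   0.1106]
top ((592.6609497070312, -189.44888305664062), (57.90351486206055, 14.22511100769043), 7.2414774894714355)
side ((592.1439819335938, -189.783203125), (57.50359344482422, 14.674938201904297), 9.678105354309082)
base ((603.5830078125, -191.1781463623047), (228.06398010253906, 141.1494903564453), 87.70013427734375) 1303
mag z [-0.00210586  0.0042232   0.00763017]
table z [-0.00388685 -0.0008291   0.00212368]
```

View pics/cropt.png

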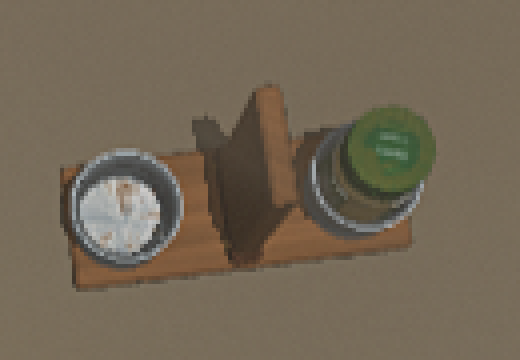

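View pics/crops.png

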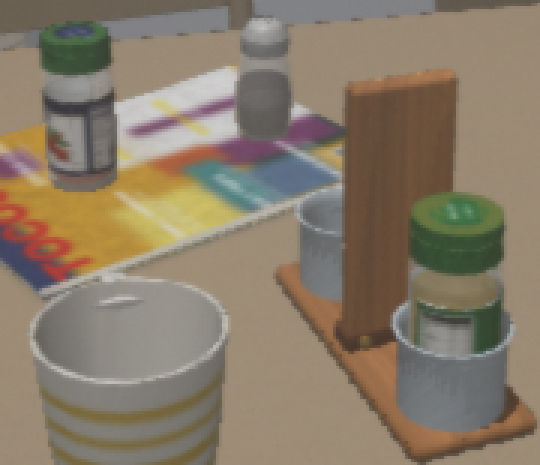

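The crops show a straight carrier: the empty cup's lip is near (125,207) in the top crop, the board's top edge runs from (268,88) to (285,205), and the loose jar stands upright. Both views put the jar at (0.450, 0.051), top near 0.110. The carrier centre is (0.5925, -0.1897), with its +x axis at 97.6°. The cups come out 129 mm apart, against 130 mm stated. I'm moving above the jar now, with the fingers turned to close along carrier y (7.6°).

>>> {"api": "step_arm", "payload": {"targets": [[2.5,-3.2,0,0,0,-4.2,1],[2.5,-3.2,0,0,0,-4.2,1],[2.5,-3.2,0,0,0,-4.2,1],[2.5,-3.2,0,0,0,-4.2,1],[2.5,-3.2,0,0,0,-4.2,1]]}}

```text
time: 0.52
position: [0.3326, 0.4543, 0.2221]
tool_rot: [-1.068, -2.954, 0.001]
ft_force: [1.1, 0.3, -0.5]
grip_width: 1.0
grip_force: 0.0
```

```bash
cat >> h.py <<'E'
def st():
    s=ctrl.get_state();R=cv2.Rodrigues(np.array(s["tool_rot"],float))[0]
    print('t',round(s["time"],2),'p',np.round(s["position"],4),'yaw',np.degrees(np.arctan2(R[1,1],R[0,1])).round(2),'tilt',np.round(R[:,2],4),'F',np.round(s["ft_force"],1),'M',np.round(s["torque"],2),'g',round(s["grip_width"],3),round(s["grip_force"],1),'q',np.round(s["joint_positions"],2))
E
python3 - <<'E'
from h import *
st()
W=world('top',np.load('top0.npy'));
m=W[145:235,280:332].reshape(-1,3);k=np.hypot(m[:,0]-.584,m[:,1]+.1255)<.018
print('in-cup z',np.nanpercentile(m[k,2],[5,50,95]))
E
```

```text
t 0.52 p [0.3326 0.4543 0.2221] yaw 50.25 tilt [-3.e-04 -5.e-04 -1.e+00] F [ 1.1  0.3 -0.5] M [-0.01 -0.02  0.02] g 1.0 0.0 q [-1.05  0.14  0.07  1.68 -0.01  1.33 -0.1 ]
in-cup z [0.00619873 0.00924576 0.01206456]
```

>>> {"api": "step_arm", "payload": {"targets": [[1.1,-4.0,0,0,0,-4.3,1],[1.1,-4.0,0,0,0,-4.3,1],[1.1,-4.0,0,0,0,-4.3,1],[1.1,-4.0,0,0,0,-4.3,1],[1.1,-4.0,0,0,0,-4.3,1]]}}

```text
time: 0.93
position: [0.3868, 0.254, 0.2222]
tool_rot: [-1.6, -2.703, 0.0]
ft_force: [0.6, 0.4, 0.3]
grip_width: 1.002
grip_force: 0.0
```

>>> {"api": "step_arm", "payload": {"targets": [[1.1,-4.0,0,0,0,-4.3,1],[1.1,-4.0,0,0,0,-4.3,1],[1.1,-4.0,0,0,0,-4.3,1],[1.1,-4.0,0,0,0,-4.3,1],[0.9,-3.8,0,0,0,-4.3,1]]}}

```text
time: 1.35
position: [0.4399, 0.0557, 0.2225]
tool_rot: [2.077, 2.357, 0.001]
ft_force: [0.5, 0.5, 0.3]
grip_width: 0.999
grip_force: 0.0
```

>>> {"api": "step_arm", "payload": {"targets": [[0,0,0,0,0,0,1],[0,0,0,0,0,0,1],[0,0,0,0,0,0,1],[0,0,0,0,0,0,1],[0,0,0,0,0,0,1]]}}

```text
time: 1.77
position: [0.4395, 0.0597, 0.2224]
tool_rot: [-2.069, -2.364, 0.001]
ft_force: [-0.6, 0.4, -0.3]
grip_width: 0.997
grip_force: 0.0
```

```bash
python3 -c "
from h import *
st()"
```

```text
t 1.77 p [0.4395 0.0597 0.2224] yaw 7.63 tilt [-3.e-04 -3.e-04 -1.e+00] F [-0.6  0.4 -0.3] M [-0.06  0.05  0.01] g 0.997 0.0 q [-0.68 -0.15  0.44  1.95  0.07  1.33 -0.12]
```

>>> {"api": "step_arm", "payload": {"targets": [[1.1,-0.9,-1.5,0,0,0,1],[0,0,-3.5,0,0,0,1],[0,0,-3.5,0,0,0,1],[0,0,-3.5,0,0,0,1],[0,0,-2.1,0,0,0,1]]}}

```text
time: 2.18
position: [0.4486, 0.0499, 0.0782]
tool_rot: [-2.068, -2.362, 0.006]
ft_force: [-0.4, -0.3, 0.2]
grip_width: 1.0
grip_force: 0.0
```

>>> {"api": "step_arm", "payload": {"targets": [[0,0,0,0,0,0,1],[0,0,0,0,0,0,1],[0,0,0,0,0,0,1],[0,0,0,0,0,0,1],[0,0,0,0,0,0,1]]}}

```text
time: 2.6
position: [0.4523, 0.0498, 0.0833]
tool_rot: [2.071, 2.36, 0.005]
ft_force: [-0.5, -0.5, 0.2]
grip_width: 1.0
grip_force: 0.0
```

```bash
python3 - <<'E'
from h import *
st()
i,d=shot('side','s1');j,e=shot('top','t1')
a=cv2.resize(i[120:280,130:290],None,fx=2.5,fy=2.5,interpolation=3);b=cv2.resize(j[190:300,170:280],(400,400),interpolation=3)
cv2.imwrite('pics/grasp1.png',np.hstack([a,b])[:,:,::-1])
E
```

```text
t 2.6 p [0.4523 0.0498 0.0833] yaw 7.48 tilt [ 0.0032  0.0013 -1.    ] F [-0.5 -0.5  0.2] M [-0.09  0.04 -0.02] g 1.0 0.0 q [-0.66  0.02  0.5   2.1  -0.01  1.02 -0.02]
```

View pics/grasp1.png

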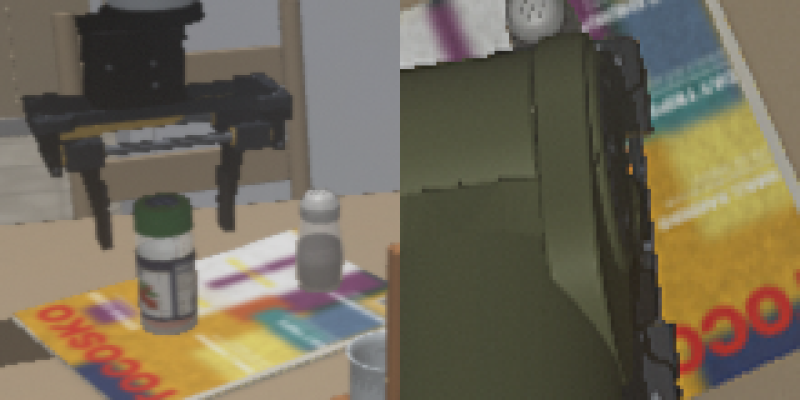

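The crop shows the open fingers at (105,245) and (228,228), either side of the loose jar at (165,235), with the shaker clear of them. I'll trim the position and close.

>>> {"api": "step_arm", "payload": {"targets": [[-0.2,0.1,0,0,0,0,1],[0,0,0,0,0,0,0.6],[0,0,0,0,0,0,0.3],[0,0,0,0,0,0,0.3],[0,0,0,0,0,0,0.3]], "force": 20}}

```text
time: 3.12
position: [0.4488, 0.0502, 0.0816]
tool_rot: [2.072, 2.361, -0.0]
ft_force: [-0.5, -0.7, -0.5]
grip_width: 0.784
grip_force: 0.0
```

>>> {"api": "step_arm", "payload": {"targets": [[0,0,0,0,0,0,0.3],[0,0,0,0,0,0,0.3],[0,0,0,0,0,0,0.3],[0,0,0,0,0,0,0.3],[0,0,0,0,0,0,0.3]]}}

```text
time: 3.53
position: [0.449, 0.0503, 0.0816]
tool_rot: [2.072, 2.361, 0.0]
ft_force: [0.5, -0.1, 1.2]
grip_width: 0.517
grip_force: 19.8
```

```bash
python3 -c "
from h import *
st()"
```

```text
t 3.53 p [0.449  0.0503 0.0816] yaw 7.45 tilt [ 4.e-04 -0.e+00 -1.e+00] F [ 0.5 -0.1  1.2] M [-0.06 -0.04  0.03] g 0.517 19.8 q [-0.66  0.01  0.49  2.11 -0.01  1.02 -0.03]
```

>>> {"api": "step_arm", "payload": {"targets": [[0,0,1.0,0,0,0,0.3],[0,0,2.0,0,0,0,0.3],[0,0,2.0,0,0,0,0.3],[0,0,2.0,0,0,0,0.3],[0,0,2.0,0,0,0,0.3]]}}

```text
time: 3.95
position: [0.4485, 0.0501, 0.173]
tool_rot: [-2.073, -2.361, 0.0]
ft_force: [0.7, 0.6, -1.9]
grip_width: 0.514
grip_force: 19.7
```

>>> {"api": "step_arm", "payload": {"targets": [[1.0,-1.3,0,0,0,0,0.3],[1.9,-2.5,0,0,0,0,0.3],[1.9,-2.5,0,0,0,0,0.3],[1.9,-2.5,0,0,0,0,0.3],[1.9,-2.5,0,0,0,0,0.3]]}}

```text
time: 4.37
position: [0.5355, -0.0637, 0.1724]
tool_rot: [2.071, 2.362, 0.001]
ft_force: [0.2, 0.8, -1.2]
grip_width: 0.515
grip_force: 19.7
```

>>> {"api": "step_arm", "payload": {"targets": [[1.9,-2.5,0,0,0,0,0.3],[1.5,-1.9,0,0,0,0,0.3],[1.0,-1.2,0,0,0,0,0.3],[0.5,-0.7,0,0,0,0,0.3],[0,0,0,0,0,0,0.3]]}}

```text
time: 4.78
position: [0.5841, -0.1276, 0.1717]
tool_rot: [2.075, 2.358, -0.002]
ft_force: [-1.4, 0.5, 0.1]
grip_width: 0.51
grip_force: 19.7
```

>>> {"api": "step_arm", "payload": {"targets": [[0,0,0,0,0,0,0.3],[0,0,0,0,0,0,0.3],[0,0,0,0,0,0,0.3],[0,0,0,0,0,0,0.3],[0,0,0,0,0,0,0.3]]}}

```text
time: 5.2
position: [0.5837, -0.1248, 0.1718]
tool_rot: [-2.071, -2.362, -0.001]
ft_force: [-0.3, 0.2, -0.1]
grip_width: 0.512
grip_force: 19.7
```

```bash
python3 - <<'E'
from h import *
st()
i,d=shot('side','s2');j,e=shot('top','t2')
a=cv2.resize(i[120:345,200:360],None,fx=2.5,fy=2.5,interpolation=3)
cv2.imwrite('pics/over.png',a[:,:,::-1])
W=world('side',d)
import itertools
hsv=cv2.cvtColor(i,cv2.COLOR_RGB2HSV);
# jar body/cap pixels: world points near tool axis
for z0 in np.arange(.085,.20,.01):
    m=(abs(W[...,2]-z0)<.005)&(np.hypot(W[...,0]-.585,W[...,1]+.127)<.035)
    if m.sum()>3: P=W[m];print(round(z0,3),m.sum(),'x',np.percentile(P[:,0],[2,98]).round(4),'y',P[:,1].min().round(4))
E
```

```text
t 5.2 p [ 0.5837 -0.1248  0.1718] yaw 7.52 tilt [ 3.e-04  7.e-04 -1.e+00] F [-0.3  0.2 -0.1] M [-0.11  0.1  -0.03] g 0.512 19.7 q [-0.4   0.27  0.68  1.68 -0.18  1.25  0.45]
0.095 22 x [0.5618 0.5751] y -0.1431
0.105 63 x [0.5616 0.5751] y -0.1425
0.115 73 x [0.561  0.5764] y -0.1455
0.125 71 x [0.5608 0.5759] y -0.1439
0.135 77 x [0.5608 0.6024] y -0.1446
0.145 145 x [0.5607 0.6031] y -0.1477
0.155 169 x [0.5605 0.603 ] y -0.147
0.165 166 x [0.5615 0.6035] y -0.1466
0.175 225 x [0.5522 0.6147] y -0.1463
0.185 246 x [0.5522 0.6144] y -0.1468
0.195 253 x [0.5515 0.6147] y -0.1466
```

View pics/over.png

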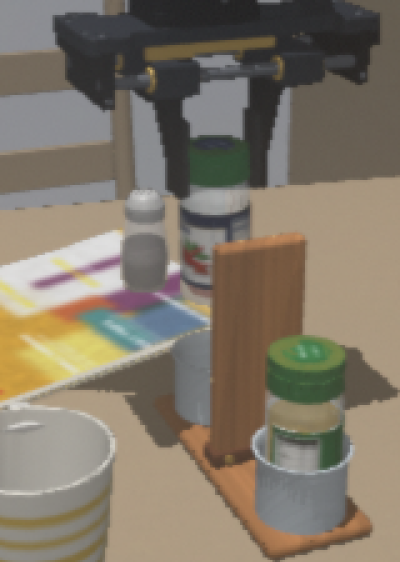

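The jar hangs upright over the empty cup. Its cap is at (218,160) in the crop and its base is just above the cup at (190,350), beside the board. I'm lowering in stages and watching the force.

>>> {"api": "step_arm", "payload": {"targets": [[0.1,-0.1,-0.8,0,0,0,0.3],[0,0,-1.0,0,0,0,0.3],[0,0,-1.0,0,0,0,0.3],[0,0,-0.6,0,0,0,0.3],[0,0,0,0,0,0,0.3]]}}

```text
time: 5.72
position: [0.5833, -0.1264, 0.135]
tool_rot: [-2.071, -2.359, 0.004]
ft_force: [-0.2, -0.4, -0.6]
grip_width: 0.509
grip_force: 19.7
```

>>> {"api": "step_arm", "payload": {"targets": [[0,0,-0.3,0,0,0,0.3],[0,0,-0.3,0,0,0,0.3],[0,0,-0.3,0,0,0,0.3],[0,0,-0.3,0,0,0,0.3],[0,0,0,0,0,0,0.3]]}}

```text
time: 6.13
position: [0.5845, -0.1267, 0.125]
tool_rot: [-2.072, -2.361, 0.001]
ft_force: [0.1, 0.6, -1.2]
grip_width: 0.513
grip_force: 19.7
```

```bash
python3 -c "
from h import *
st()"
```

```text
t 6.13 p [ 0.5845 -0.1267  0.125 ] yaw 7.45 tilt [-7.e-04  0.e+00 -1.e+00] F [ 0.1  0.6 -1.2] M [-0.04  0.04  0.  ] g 0.513 19.7 q [-0.39  0.32  0.67  1.73 -0.21  1.17  0.47]
```

>>> {"api": "step_arm", "payload": {"targets": [[0,0.1,-0.3,0,0,0,0.3],[0,0,-0.3,0,0,0,0.3],[0,0,-0.3,0,0,0,0.3],[0,0,-0.3,0,0,0,0.3],[0,0,-0.2,0,0,0,0.3]]}}

```text
time: 6.55
position: [0.5847, -0.1257, 0.1111]
tool_rot: [-2.072, -2.361, 0.0]
ft_force: [0.9, -1.5, 0.4]
grip_width: 0.511
grip_force: 19.7
```

```bash
python3 -c "
from h import *
st()"
```

```text
t 6.55 p [ 0.5847 -0.1257  0.1111] yaw 7.45 tilt [-3.e-04 -0.e+00 -1.e+00] F [ 0.9 -1.5  0.4] M [-0.05  0.01 -0.05] g 0.511 19.7 q [-0.38  0.34  0.66  1.74 -0.22  1.14  0.48]
```

>>> {"api": "step_arm", "payload": {"targets": [[0,0,-0.3,0,0,0,0.3],[0,0,-0.4,0,0,0,0.3],[0,0,-0.4,0,0,0,0.3],[0,0,-0.4,0,0,0,0.3],[0,0,-0.2,0,0,0,0.3]]}}

```text
time: 6.97
position: [0.5845, -0.1257, 0.0938]
tool_rot: [-2.072, -2.361, 0.001]
ft_force: [-1.0, -0.5, -0.0]
grip_width: 0.511
grip_force: 19.7
```

>>> {"api": "step_arm", "payload": {"targets": [[0,0,-0.1,0,0,0,0.3],[0,0,-0.1,0,0,0,0.3],[0,0,-0.1,0,0,0,0.3],[0,0,-0.1,0,0,0,0.3],[0,0,0,0,0,0,0.3]]}}

```text
time: 7.38
position: [0.5848, -0.1258, 0.0905]
tool_rot: [2.072, 2.361, 0.0]
ft_force: [-0.2, -0.2, -0.8]
grip_width: 0.515
grip_force: 19.7
```

```bash
python3 -c "
from h import *
st()"
```

```text
t 7.38 p [ 0.5848 -0.1258  0.0905] yaw 7.45 tilt [ 1.e-04 -0.e+00 -1.e+00] F [-0.2 -0.2 -0.8] M [-0.1   0.01 -0.02] g 0.515 19.7 q [-0.38  0.36  0.66  1.76 -0.24  1.1   0.49]
```

>>> {"api": "step_arm", "payload": {"targets": [[0,0,-0.1,0,0,0,0.3],[0,0,-0.1,0,0,0,0.3],[0,0,-0.1,0,0,0,0.3],[0,0,0,0,0,0,0.3],[0,0,0,0,0,0,0.3]]}}

```text
time: 7.8
position: [0.5848, -0.1257, 0.0875]
tool_rot: [-2.072, -2.361, 0.0]
ft_force: [0.3, 0.4, -1.2]
grip_width: 0.514
grip_force: 19.7
```

```bash
python3 -c "
from h import *
st()"
```

```text
t 7.8 p [ 0.5848 -0.1257  0.0875] yaw 7.45 tilt [-0. -0. -1.] F [ 0.3  0.4 -1.2] M [-0.15 -0.    0.08] g 0.514 19.7 q [-0.37  0.36  0.65  1.76 -0.24  1.1   0.49]
```

>>> {"api": "step_arm", "payload": {"targets": [[0,0,-0.1,0,0,0,0.3],[0,0,0,0,0,0,0.3],[0,0,-0.1,0,0,0,0.3],[0,0,0,0,0,0,0.3],[0,0,0,0,0,0,0.3]]}}

```text
time: 8.22
position: [0.5852, -0.126, 0.0867]
tool_rot: [2.072, 2.36, 0.001]
ft_force: [-1.5, 0.6, 5.3]
grip_width: 0.511
grip_force: 19.7
```

```bash
python3 -c "
from h import *
st()"
```

```text
t 8.22 p [ 0.5852 -0.126   0.0867] yaw 7.44 tilt [ 9.e-04  1.e-04 -1.e+00] F [-1.5  0.6  5.3] M [-0.03  0.59 -0.05] g 0.511 19.7 q [-0.37  0.36  0.65  1.76 -0.25  1.1   0.49]
```

The jar met the floor at the expected height (TCP 0.0867, +5 N). Releasing it and going up.

>>> {"api": "step_arm", "payload": {"targets": [[0,0,0,0,0,0,0.6],[0,0,0,0,0,0,0.7],[0,0,0,0,0,0,0.8],[0,0,0,0,0,0,0.8],[0,0,0,0,0,0,0.8]]}}

```text
time: 8.63
position: [0.5847, -0.1257, 0.0854]
tool_rot: [-2.072, -2.361, 0.0]
ft_force: [0.1, -0.8, -0.4]
grip_width: 0.769
grip_force: 0.0
```

>>> {"api": "step_arm", "payload": {"targets": [[0,0,0,0,0,0,0.8],[0,0,1.0,0,0,0,0.8],[0,0,2.0,0,0,0,0.8],[0,0,3.0,0,0,0,0.8],[0,0,3.0,0,0,0,0.8]]}}

```text
time: 9.05
position: [0.5842, -0.1258, 0.1766]
tool_rot: [-2.072, -2.36, 0.002]
ft_force: [0.9, 0.7, 0.5]
grip_width: 0.798
grip_force: 0.0
```

>>> {"api": "step_arm", "payload": {"targets": [[0,0,3.0,0,0,-3,0.8],[0,0,1.5,0,0,-7,0.8],[0,0,0,0,0,-7,0.8],[0,0,0,0,0,-7,0.8],[0,0,0,0,0,-7,0.8]]}}

```text
time: 9.47
position: [0.5851, -0.1259, 0.222]
tool_rot: [2.633, 1.713, 0.002]
ft_force: [-0.4, -0.1, -0.5]
grip_width: 0.803
grip_force: 0.0
```

```bash
python3 -c "
from h import *
st()"
```

```text
t 9.47 p [ 0.5851 -0.1259  0.222 ] yaw -23.9 tilt [ 1.7e-03  1.0e-04 -1.0e+00] F [-0.4 -0.1 -0.5] M [-0.08  0.13  0.03] g 0.803 0.0 q [-0.47  0.25  0.77  1.61 -0.18  1.35 -0.1 ]
```

>>> {"api": "step_arm", "payload": {"targets": [[0,0,0,0,0,-6.5,0.8],[0.1,-0.7,0,0,0,-6.5,0.8],[0.1,-0.8,0,0,0,-6.5,0.8],[0.1,-0.8,0,0,0,-6.5,0.8],[0.1,-0.8,0,0,0,-6.5,0.8]]}}

```text
time: 9.88
position: [0.5889, -0.1571, 0.2214]
tool_rot: [3.007, 0.909, 0.001]
ft_force: [-1.2, -0.3, -0.0]
grip_width: 0.802
grip_force: 0.0
```

>>> {"api": "step_arm", "payload": {"targets": [[0.1,-0.8,0,0,0,-6.5,0.8],[0.1,-0.8,0,0,0,-6.5,0.8],[0.1,-0.8,0,0,0,-6.5,0.8],[0.1,-0.8,0,0,0,-6.5,0.8],[0,0,0,0,0,0,0.8]]}}

```text
time: 10.3
position: [0.5925, -0.1909, 0.2214]
tool_rot: [3.133, 0.209, 0.0]
ft_force: [-0.3, -0.3, -0.6]
grip_width: 0.801
grip_force: 0.0
```

>>> {"api": "step_arm", "payload": {"targets": [[0,0,0,0,0,0,0.8],[0,0,0,0,0,0,0.8],[0,0,0,0,0,0,0.8],[0,0,0,0,0,0,0.8],[0,0,0,0,0,0,0.8]]}}

```text
time: 10.72
position: [0.5929, -0.1882, 0.2207]
tool_rot: [-3.134, -0.22, -0.0]
ft_force: [-0.2, 0.2, -0.1]
grip_width: 0.803
grip_force: 0.0
```

```bash
python3 - <<'E'
from h import *
st()
i,d=shot('side','s3');j,e=shot('top','t3')
a=cv2.resize(i[100:345,190:360],None,fx=2.3,fy=2.3,interpolation=3);b=cv2.resize(j[120:260,260:420],None,fx=2.4,fy=2.4,interpolation=3)
b=cv2.copyMakeBorder(b,0,a.shape[0]-b.shape[0],0,0,0)
cv2.imwrite('pics/overb.png',np.hstack([a,b])[:,:,::-1])
W=world('side',d);P=W[190:320,270:340].reshape(-1,3);P=P[(P[:,2]>.147)&(P[:,2]<.17)&(abs(P[:,0]-.592)<.05)&(abs(P[:,1]+.19)<.04)]
print('side board mid',((np.percentile(P,1,0)+np.percentile(P,99,0))/2).round(4),cv2.minAreaRect((P[P[:,2]>.152][:,:2]*1000).astype(np.float32)))
for l,x,y in(('jar',.584,-.1255),('jic',.601,-.2535)):
    m=(np.hypot(W[...,0]-x,W[...,1]-y)<.03)&(W[...,2]<.13)&(W[...,2]>.1);Q=W[m];print(l,len(Q),np.percentile(Q,[1,50,99],axis=0).round(4).tolist())
E
```

```text
t 10.72 p [ 0.5929 -0.1882  0.2207] yaw -81.96 tilt [ 1.e-04  4.e-04 -1.e+00] F [-0.2  0.2 -0.1] M [-0.1   0.17  0.04] g 0.803 0.0 q [-0.47  0.36  0.94  1.56 -0.3   1.37 -0.93]
side board mid [ 0.5923 -0.1909  0.154 ] ((592.75146484375, -189.77862548828125), (58.822418212890625, 13.461679458618164), 8.901917457580566)
jar 182 [[0.5634, -0.1428, 0.1008], [0.5717, -0.1306, 0.1144], [0.5854, -0.103, 0.1169]]
jic 654 [[0.5796, -0.2754, 0.1004], [0.5983, -0.263, 0.1146], [0.6217, -0.2327, 0.1169]]
```

View pics/overb.png

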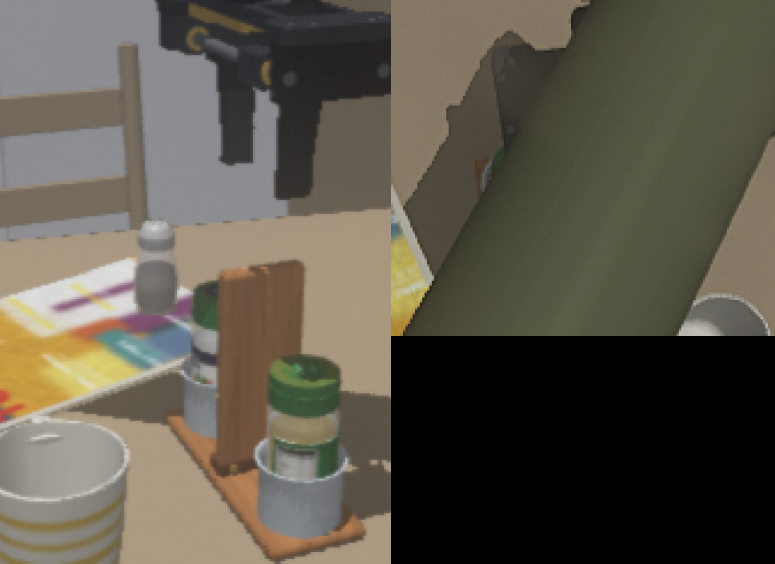

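Both caps top out at 0.117, so the jar is fully down; it shows behind the board at (205,330) in the crop. The carrier has not moved: the board centre reads (0.5925, -0.190), and the fingers hang above and astride it. Narrowing the opening and descending onto the board.

>>> {"api": "step_arm", "payload": {"targets": [[0,-0.15,0,0,0,0,0.6],[0,0,-1.5,0,0,0,0.6],[0,0,-2.0,0,0,0,0.6],[0,0,-2.0,0,0,0,0.6],[0,0,-1.5,0,0,0,0.6]]}}

```text
time: 11.23
position: [0.5923, -0.1901, 0.1491]
tool_rot: [-3.134, -0.218, 0.002]
ft_force: [-0.0, 0.4, -0.5]
grip_width: 0.61
grip_force: 0.0
```

>>> {"api": "step_arm", "payload": {"targets": [[0,0,-1.0,0,0,0,0.6],[0,0,-0.8,0,0,0,0.6],[0,0,-0.5,0,0,0,0.6],[0,0,0,0,0,0,0.6],[0,0,0,0,0,0,0.6]]}}

```text
time: 11.65
position: [0.5932, -0.1905, 0.1281]
tool_rot: [3.134, 0.218, 0.001]
ft_force: [-0.1, 0.5, 0.7]
grip_width: 0.599
grip_force: 0.0
```

>>> {"api": "step_arm", "payload": {"targets": [[0,0,0,0,0,0,0.6],[0,0,0,0,0,0,0.6],[0,0,0,0,0,0,0.6],[0,0,0,0,0,0,0.6],[0,0,0,0,0,0,0.6]]}}

```text
time: 12.07
position: [0.593, -0.1903, 0.1279]
tool_rot: [3.134, 0.218, 0.001]
ft_force: [0.0, -0.1, 0.3]
grip_width: 0.601
grip_force: 0.0
```

```bash
python3 - <<'E'
from h import *
st()
i,d=shot('side','s4')
a=cv2.resize(i[140:345,210:370],None,fx=2.5,fy=2.5,interpolation=3)
cv2.imwrite('pics/onb.png',a[:,:,::-1])
E
```

```text
t 12.07 p [ 0.593  -0.1903  0.1279] yaw -82.05 tilt [ 4.e-04 -1.e-04 -1.e+00] F [ 0.  -0.1  0.3] M [-0.04  0.13  0.03] g 0.601 0.0 q [-0.44  0.44  0.9   1.67 -0.37  1.21 -0.88]
```

View pics/onb.png

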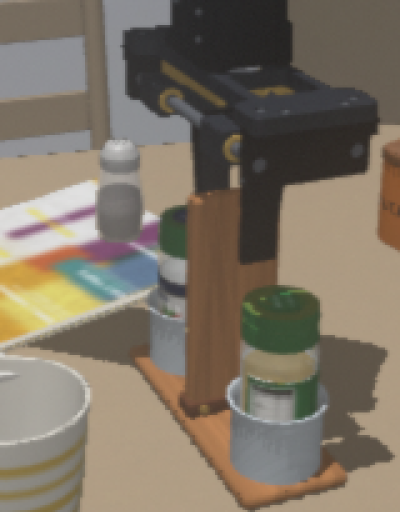

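The crop shows the near finger at (258,262), about where a finger centred on the board should appear, with its tip above the jar cap at (280,300). Closing.

>>> {"api": "step_arm", "payload": {"targets": [[0,0,0,0,0,0,0.4],[0,0,0,0,0,0,0.2],[0,0,0,0,0,0,0],[0,0,0,0,0,0,0],[0,0,0,0,0,0,0]], "force": 15}}

```text
time: 12.53
position: [0.5928, -0.1903, 0.1276]
tool_rot: [3.134, 0.218, -0.0]
ft_force: [-0.2, -0.3, 0.6]
grip_width: 0.306
grip_force: 0.0
```

>>> {"api": "step_arm", "payload": {"targets": [[0,0,0,0,0,0,0],[0,0,0,0,0,0,0],[0,0,0,0,0,0,0],[0,0,0,0,0,0,0],[0,0,0,0,0,0,0]]}}

```text
time: 12.95
position: [0.5928, -0.1888, 0.1275]
tool_rot: [-3.132, -0.219, 0.001]
ft_force: [-2.2, 5.4, 2.9]
grip_width: 0.163
grip_force: 15.0
```

>>> {"api": "step_arm", "payload": {"targets": [[0,0,0,0,0,0,0],[0,0,0,0,0,0,0],[0,0,0,0,0,0,0],[0,0,0,0,0,0,0],[0,0,0,0,0,0,0]], "force": 50}}

```text
time: 13.37
position: [0.5928, -0.1889, 0.1276]
tool_rot: [-3.132, -0.219, 0.001]
ft_force: [-1.1, 5.9, 3.0]
grip_width: 0.154
grip_force: 50.0
```

```bash
python3 -c "
from h import *
st()"
```

```text
t 13.37 p [ 0.5928 -0.1889  0.1276] yaw -82.0 tilt [-7.e-04  2.e-03 -1.e+00] F [-1.1  5.9  3. ] M [ 1.04  0.56 -0.01] g 0.154 50.0 q [-0.44  0.44  0.9   1.67 -0.37  1.21 -0.88]
```

Relieving the 6 N side strain, then lifting slowly.

>>> {"api": "step_arm", "payload": {"targets": [[0,0.1,0,0,0,0,0],[0,0,0,0,0,0,0],[0,0,0.2,0,0,0,0],[0,0,0.3,0,0,0,0],[0,0,0.5,0,0,0,0]]}}

```text
time: 13.78
position: [0.5918, -0.1902, 0.1367]
tool_rot: [3.133, 0.216, -0.003]
ft_force: [-0.4, -0.7, -5.6]
grip_width: 0.158
grip_force: 50.0
```

>>> {"api": "step_arm", "payload": {"targets": [[0,0,0.4,0,0,0,0],[0,0,0.3,0,0,0,0],[0,0,0.2,0,0,0,0],[0,0,0.1,0,0,0,0],[0,0,0,0,0,0,0]]}}

```text
time: 14.2
position: [0.5929, -0.1894, 0.1479]
tool_rot: [3.134, 0.218, 0.001]
ft_force: [0.5, 0.4, -5.6]
grip_width: 0.158
grip_force: 50.0
```

```bash
python3 - <<'E'
from h import *
st()
i,d=shot('side','s5')
a=cv2.resize(i[110:345,210:370],None,fx=2.5,fy=2.5,interpolation=3)
cv2.imwrite('pics/lift1.png',a[:,:,::-1])
E
```

```text
t 14.2 p [ 0.5929 -0.1894  0.1479] yaw -82.05 tilt [ 4.e-04 -2.e-04 -1.e+00] F [ 0.5  0.4 -5.6] M [-0.09  0.18  0.02] g 0.158 50.0 q [-0.45  0.42  0.92  1.65 -0.35  1.25 -0.9 ]
```

View pics/lift1.png

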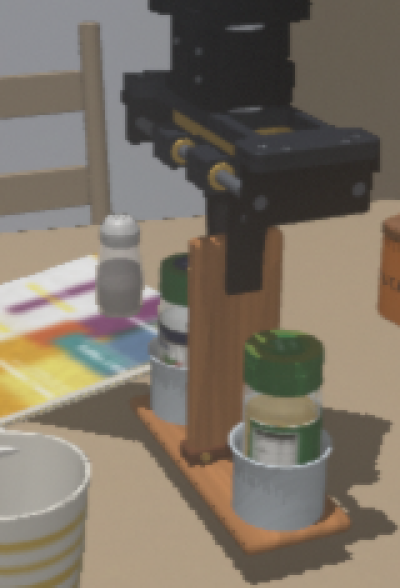

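The carrier is off the table and level with both jars (base at (240,520), board at (235,340)). The 5.6 N load matches 0.57 kg. Lifting the remaining 13 cm.

>>> {"api": "step_arm", "payload": {"targets": [[0,0,0.4,0,0,0,0],[0,0,0.8,0,0,0,0],[0,0,1.2,0,0,0,0],[0,0,1.2,0,0,0,0],[0,0,1.2,0,0,0,0]]}}

```text
time: 14.67
position: [0.5932, -0.1896, 0.1975]
tool_rot: [3.134, 0.217, 0.002]
ft_force: [0.6, -0.1, -4.2]
grip_width: 0.158
grip_force: 50.0
```

>>> {"api": "step_arm", "payload": {"targets": [[0,0,1.2,0,0,0,0],[0,0,1.2,0,0,0,0],[0,0,1.2,0,0,0,0],[0,0,1.2,0,0,0,0],[0,0,1.2,0,0,0,0]]}}

```text
time: 15.08
position: [0.5928, -0.1893, 0.2569]
tool_rot: [3.134, 0.218, 0.0]
ft_force: [0.7, -0.6, -5.5]
grip_width: 0.159
grip_force: 50.0
```

>>> {"api": "step_arm", "payload": {"targets": [[0,0,0.9,0,0,0,0],[0,0,0.6,0,0,0,0],[0,0,0.4,0,0,0,0],[0,0,0.2,0,0,0,0],[0,0,0.1,0,0,0,0]]}}

```text
time: 15.5
position: [0.5927, -0.1892, 0.2775]
tool_rot: [-3.134, -0.218, 0.001]
ft_force: [0.7, 0.2, -5.3]
grip_width: 0.16
grip_force: 50.0
```

>>> {"api": "step_arm", "payload": {"targets": [[0,0,0,0,0,0,0],[0,0,0,0,0,0,0],[0,0,0,0,0,0,0],[0,0,0,0,0,0,0],[0,0,0,0,0,0,0]]}}

```text
time: 15.92
position: [0.5927, -0.1892, 0.2773]
tool_rot: [-3.134, -0.218, 0.001]
ft_force: [0.2, -0.1, -6.2]
grip_width: 0.155
grip_force: 50.0
```

>>> {"api": "step_arm", "payload": {"targets": [[0,0,0,0,0,0,0],[0,0,0,0,0,0,0],[0,0,0,0,0,0,0],[0,0,0,0,0,0,0],[0,0,0,0,0,0,0]]}}

```text
time: 16.33
position: [0.5928, -0.1893, 0.2776]
tool_rot: [3.134, 0.218, -0.0]
ft_force: [0.0, -0.9, -6.2]
grip_width: 0.157
grip_force: 50.0
```

```bash
python3 - <<'E'
from h import *
st()
i,d=shot('side','s6')
W=world('side',d)
for l,x,y in(('jar',.584,-.1255),('jic',.601,-.2535)):
    m=(np.hypot(W[...,0]-x,W[...,1]-y)<.03)&(W[...,2]<.29)&(W[...,2]>.24);Q=W[m];print(l,len(Q),np.percentile(Q,[2,98],axis=0).round(4).tolist())
E
```

```text
t 16.33 p [ 0.5928 -0.1893  0.2776] yaw -82.05 tilt [-0.e+00 -1.e-04 -1.e+00] F [ 0.  -0.9 -6.2] M [-0.08  0.2   0.03] g 0.157 50.0 q [-0.48  0.34  0.96  1.47 -0.28  1.48 -0.95]
jar 246 [[0.5634, -0.1438, 0.2403], [0.5819, -0.1065, 0.2661]]
jic 860 [[0.5799, -0.2757, 0.2407], [0.6202, -0.2379, 0.2662]]
```

View pics/s6.png

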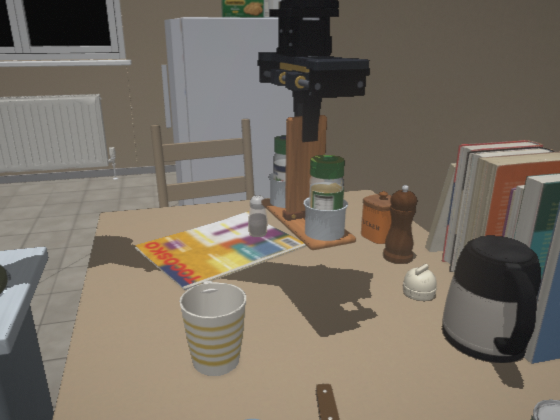

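The carrier hangs level with both jars seated: caps at (285,140) and (327,163), both tops at z 0.266. The shaker is still standing at (258,215). Handing in.

```bash
python3 -c "
from bench import ctrl
print(ctrl.close_job())"
```

```text
the job is handed in; nothing more can be done
None
```

The loose jar is fully seated in the empty cup and released, and the arm is holding the carrier level and steady by its middle board, 15 cm above the table with both jars in place; I handed the job in after about 16 s of the allowed 58 s.

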